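Put the degreased lamp packers back in their graded holder

ROBOT

A 7-joint arm with a two-finger parallel gripper is mounted at the origin on the work surface. World frame = base frame: x ahead of the robot, y to its left, z up, the work surface at z = 0. Lengths are in m, angles in degrees, forces in N, time in s.
With the tool pointing down it reaches from about 0.375 to 0.925 m from the base axis. Payload 3.1 kg.
Tool frame: the origin (TCP) lies midway between the tips of the shut fingers; the grasp point (between the pads) lies manip.grip_point_offset behind it (manip.grip_point_offset is the distance from the TCP to the grasp point, in m); z points along the fingers, y is the line along which they close (so a half turn about z gives the same grasp; the last joint's range is limited). The gripper opens to 85 mm and grips with 20 to 120 N. Pads are 22 mm wide; open, the fingers measure 114 mm over their backs; the gripper's body (76 mm by 85 mm) begins 54 mm behind the grasp point. The pads swing forward as they close: fully open they stand 13 mm farther back than shut.
Start: joints at [-75.161, 21.939, 2.515, 91.553, -1.026, 66.532, -2.859], TCP at [0.227, 0.609, 0.231] pointing down, gripper open.
Joint ranges: [-149.38, 149.38], [-23.57, 123.04], [-84.95, 90], [0, 143.3], [-89.99, 269.99], [3.08, 112.72], [-163.45, 163.45]. Speed limits (degrees/s): [159.86, 159.86, 180, 180, 180, 180, 180].

INTERFACE

Orientations are given as [roll, pitch, yaw] about the fixed x, y, z axes, in that order (R = Rz(yaw) Ry(pitch) Rx(roll)).
In Python, from bench import monitor, imaging, ticket, manip gives the robot as it stands.
- The arm moves only by the shell command python3 -m creep 'ROWS' [OPENING] [FORCE]. ROWS is JSON, a list that holds one entry, the list of rows, each a list of 6 numbers: the shift along the tool's x, y, z in mm, then the turn, a rotation vector about the tool's x, y, z in degrees. In form: [[[dx, dy, dz, rx, ry, rz], ...]]. A call has exactly 5 rows; each row shifts and turns the commanded pose from where the row before left it, along the tool's axes as they then stand; what a row does not reach is not made up. A row lasts 1/8 s, in which the tool goes at most 62.5 mm and 10.7 degrees, less where a joint would pass 70% of its speed; a pose out of reach is approached as far as the arm can. A call is refused whole if a number of a shift passes 62.5 or a number of a turn 10.7, either way. A call with a gripper value outside its range is refused whole. OPENING is the opening, from -1 (shut) to 1 (fully open), so that 0 is half open, set as the call begins (- or left out, the last holds). The fingers move at their own pace and stop on an object; FORCE is the grip in N (left out, the last holds). Time passes only in rows, so rows that do not move let the fingers close, or fill a call up. It gives the time, the measured TCP pose, the force, the opening and the grip force at its end, in the units of the state.
- monitor.sense(): the state, without advancing time (a new reading comes with each control period).
- imaging.get_image(name): name is "scene" or "top" or "wrist"; returns (picture, depth): 400x640x3 uint8, blue, green, red; 400x640 float32, m along the optical axis (not along the pixel's ray), 0 where there is no reading.
- imaging.calibration(name): a dict with "mtx" (3x3 intrinsics, pixels), "k1" (the pictures are not rectified: a ray, as slopes to the right and down, at radius r is drawn at 1 + k1 r^2 times it, then the intrinsics apply), "R" (3x3) and "t" (3): a world point X has camera coordinates R X + t. Camera axes: x right, y down, z forward; pixel columns grow to the right and rows downward; lengths in m; the calibration is good to about 2 mm. A picture is of the moment at which its call begins: read the wrist's pose just before it. calibration takes no time and is no camera call; for the wrist camera it gives the pose at the moment of the call.
- ticket.finish_job(): hands the job in; it is judged then, once.
The state is a dict: "time": time; "joint_pos": joint angles; "joint_velocities": joint speeds; "tau": joint torques, N m; "eef_pos": TCP position; "eef_rot": TCP orientation; "wrist_force": force on the tool from outside, world axes, zero at the start; "torque": the same for the moment, N m; "grip_width": opening from 0.0 (shut) to 1.0 (fully open); "finger_force": force on a finger pad.
Only numpy, scipy, OpenCV 4.12 (cv2) and the standard library are available. Lean on these libraries where they do the work, as an engineer would, in place of code of your own. Each camera call takes 0.05 s, during which the arm holds its last target. There are 200 camera calls.

TASK

The two aluminium horseshoe packers draining in the wire rack are clean: put each back in the wooden graded holder, fork down, in the pocket that fits its thickness (the narrowest one that will take it), and let go with it standing fully home. Let each down into its pocket rather than dropping it in from above, and leave the dark steel lamp ear in the wire rack and the thick packer in the holder where they are.

Things in the scene. Friction and masses are not known exactly. Their poses are not given: they have to be found in the camera images.
- packer8: thin loose packer, bare aluminium, 8 mm thick, 0.15 kg, upright in one of the wire rack's places. Its lower 80 mm is a horseshoe 90 mm wide: two 30 mm legs, 30 mm gap open downwards for 45 mm; on top a grip tab 50 mm wide, 20 mm high (100 mm in all). Origin: middle of the underside, between the feet; x along the 90 mm width, y through the thickness, z up; a half turn about z looks the same
- packer16: thick loose packer: same outline, origin and axes as packer8, but 16 mm thick and 0.3 kg; in another of the wire rack's places (which place is whose varies)
- packer20: third packer of the same outline and axes, 20 mm thick, already home in the widest pocket of the holder; leave it there
- ear: dark steel lamp ear in the wire rack's third place; leave it there. 10 mm thick, foot bar 90 mm wide and 24 mm high, 30 mm wide neck, round 44 mm eye on top, 108 mm high. Origin: middle of its underside; x along its width, y through its thickness
- drainer: plastic-coated wire draining rack, fixed: tray 130 mm (x) by 170 mm (y), rim 16 mm high, floor 9 mm above the table. Three places at y = -52, 0, +52 mm, each a 22 mm gap between two wire loops that run along x, tops 55 mm above the table; parts stand loosely on edge on the floor in these gaps. Origin: centre of its underside, on the table
- holder: wooden graded holder, fixed: 118 mm (x) by 212 mm (y), 52 mm high; four pockets along x, 106 mm long, at y = +78 (20 mm, occupied), +26 (16 mm), -26 (12 mm, stays empty), -78 mm (8 mm). Each narrows: mouth 11 mm wider than its packer, tapering in 10 mm to walls 3 mm wider, then a V where the packer's edges stop. A too thick packer stops in the mouth. Origin: centre of underside, on the table
- slot16 (a point): fixed to the holder: where the middle of the 16 mm packer's underside lies when home in its pocket (12.3 mm above the table, midway along and across the pocket)
- slot8 (a point): the same for the 8 mm packer, in the narrowest pocket (12.3 mm above the table)
Mind the look-alikes: they are no part of the job. Leave any orange look-alike of the packer8 alone.

How it is judged (in metres and radians):
At the end, for the whole second after the job is handed in: Each loose packer stands released, at rest and fork down in its own pocket: underside within 12 mm sideways and 6 mm in height of home, upright within 8 deg, in line within 10 deg. The 20 mm packer has moved under 20 mm and the lamp ear under 40 mm (horizontal distance between packer16 and slot16 below 0.012 m and z of packer16 in the frame of slot16 between -0.006 and 0.006 m and angle between each of packer16, packer8's own z axis and vertical below 0.14 rad and angle between the y axis of each of packer16, packer8 and the y axis of holder, either way round below 0.17 rad and horizontal distance between packer8 and slot8 below 0.012 m and z of packer8 in the frame of slot8 between -0.006 and 0.006 m and linear speed of each of packer16, packer8 below 0.02 m/s and distance of packer20 from where it was at the start of the episode below 0.02 m and distance of ear from where it was at the start of the episode below 0.04 m); the robot touches nothing.
It fails at once if the 8 mm packer is dropped freely from more than about 45 mm (contact force between the fingers and packer8 below 0.3 N and linear speed of packer8 above 0.95 m/s).
It fails at once if the 16 mm packer is dropped freely from more than about 45 mm (contact force between the fingers and packer16 below 0.3 N and linear speed of packer16 above 0.95 m/s).
It fails at once if the 20 mm packer is lifted or knocked out of its pocket (distance of packer20 from where it was at the start of the episode above 0.03 m).
It fails at once if the lamp ear is lifted or knocked out of its place (distance of ear from where it was at the start of the episode above 0.05 m).
It also fails if it takes over 61 s, if anything falls off the work surface, if the arm or the gripper's body presses on something with over 40 N, if the wrist force passes 120 N, or if a joint passes its speed limit or range.

## Working session

There is one attempt and no reset: what is moved stays moved. The work goes in short steps, Python scripts to look and compute and a shell command to move; the robot and the scene stay as the last step left them, time stands still between calls to the robot, and variables do not carry over. Pictures are saved under pics/ and viewed, at most 10 in all, crops included, and the job is handed in when it is done.

```bash
mkdir -p pics; ls
cat > h.py <<'E'
import numpy as np, cv2
from bench import monitor, imaging, ticket, manip
from scipy.spatial.transform import Rotation as Ro
def snap(n,f):
    c=imaging.calibration(n); im,d=imaging.get_image(n)
    np.savez(''+f+'.npz',im=im,d=d,**{k:np.array(v) for k,v in c.items()})
    cv2.imwrite('pics/'+f+'.png',im); return load(f)
def load(f): return dict(np.load(''+f+'.npz'))
def rays(c,uv):
    K=c['mtx']; p=np.array(uv,float).reshape(-1,1,2)
    return cv2.undistortPoints(p,K,np.array([float(c['k1']),0,0,0])).reshape(-1,2)
def cloud(c):
    h,w=c['d'].shape; v,u=np.mgrid[:h,:w]
    s=rays(c,np.stack([u.ravel(),v.ravel()],1)); z=c['d'].reshape(-1,1)
    X=np.hstack([s*z,z]); P=(X-c['t'])@c['R']
    P[z[:,0]==0]=np.nan
    return P.reshape(h,w,3)
E
python3 - <<'E'
from h import *
print(monitor.sense()); print(manip.grip_point_offset)
for n in('scene','top'):
    c=snap(n,n+'0'); print(n,c['t'],-c['R'].T@c['t'])
E
```

```text
pics
{'time': 0.0, 'joint_pos': array([-75.16150387,  21.99488303,   2.50968662,  91.64866379,
        -1.02669606,  66.52933407,  -2.85747185]), 'joint_velocities': array([ 0.04031635, -0.00164344,  0.0196837 , -0.00487457, -0.06333596,
        0.01256106,  0.02774604]), 'tau': array([ 1.79002732e-04, -4.33463144e+01,  1.02484591e+00, -2.49509883e+01,
        1.05714091e-02,  1.12763341e-02, -1.58119389e-05]), 'eef_pos': array([0.22667469, 0.6082021 , 0.22985694]), 'eef_rot': array([-1.79849714e+02,  6.51241959e-03,  1.59565388e+02]), 'wrist_force': array([ 0.18847545,  0.34620783, -0.36518641]), 'torque': array([ 0.00784608,  0.02400797, -0.02281451]), 'finger_force': 0.0, 'grip_width': 1.0014550650615919}
0.0187
scene [-0.14709591 -0.32355995  1.41695233] [ 0.93825905 -0.48288559  1.01023444]
top [-0.13065014  0.40885704  1.51726168] [ 0.32634572 -0.10827198  1.53886068]
```

View pics/scene0.png

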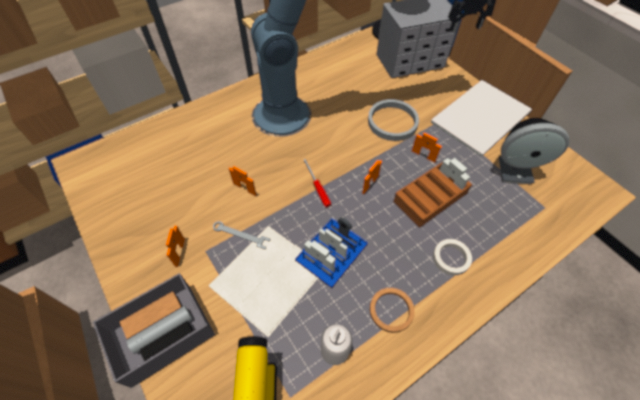

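View pics/top0.png

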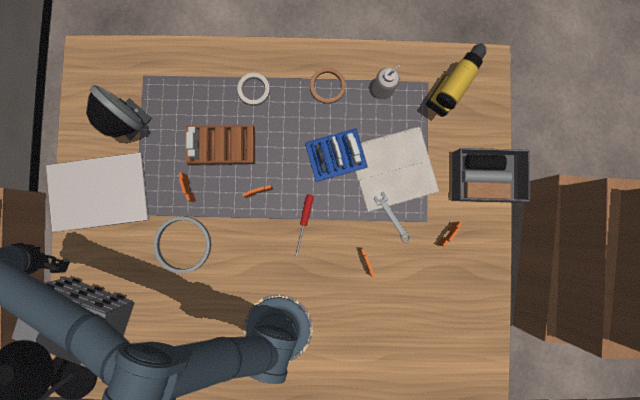

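The scene view shows the blue rack around (332,250): the dark ear is at (344,226), with grey packers at (333,240) and (320,257). The holder is at (433,192), with the thick packer at (455,168). In the top view the rack is at (336,153) and the holder at (220,145).

Could be mistaken for packer8 (top-view pixels): orange look-alikes at (185,186), (257,190), (366,262) and (451,233); grey packers in the rack at (337,150) and (352,146); dark ear at (321,158); packer20 at (193,144). I choose the two grey ones in the rack and will check them in a close crop.

Run:
```python
from h import *
for f,bx in (('top0',(295,120,375,190)),('scene0',(285,205,380,290))):
    c=load(f);P=cloud(c);im=c['im'].astype(int)
    b,g,r=im[...,0],im[...,1],im[...,2]
    x0,y0,x1,y1=bx; M=np.zeros(b.shape,bool);M[y0:y1,x0:x1]=1
    blue=M&(b-r>60)
    q=P[blue];q=q[np.isfinite(q[:,0])]; low=q[q[:,2]<.03]
    rc=cv2.minAreaRect(low[:,:2].astype(np.float32)*1000);print(f,'drainer',rc,low.shape)
    hi=M&(P[...,2]>.07)
    n,l,s,ce=cv2.connectedComponentsWithStats(hi.astype(np.uint8))
    for i in range(1,n):
        if s[i,4]>8:
            q=P[l==i];print(' hi',ce[i],s[i,4],q.mean(0),q[:,2].max(),np.ptp(q,axis=0),im[l==i].mean(0), cv2.minAreaRect(q[:,:2].astype(np.float32)*1000))
c=load('top0');P=cloud(c)
M=np.zeros(c['d'].shape,bool);M[115:175,175:265]=1
q=P[M&(P[...,2]>.04)&(P[...,2]<.06)];print('holder',cv2.minAreaRect(q[:,:2].astype(np.float32)*1000),np.median(q[:,2]))
q=P[M&(P[...,2]>.08)];print('p20',cv2.minAreaRect(q[:,:2].astype(np.float32)*1000),q.mean(0),q[:,2].max())
a=cv2.resize(c['im'][110:190,170:380],None,fx=3.8,fy=3.8,interpolation=2)
b=cv2.resize(load('scene0')['im'][140:290,280:490],None,fx=3.8,fy=3.8)[:290*1000]
cv2.imwrite('pics/crop1.png',np.vstack([a,cv2.resize(b[:, :], (a.shape[1],290))]))
```

```text
top0 drainer ((558.9580688476562, -173.87794494628906), (131.11041259765625, 170.10911560058594), 17.15863037109375) (1028, 3)
 hi [353.99479167 146.84895833] 192 [ 0.57035545 -0.22442149  0.09753634] 0.11841049114553322 [0.090502   0.04084892 0.04660604] [175.39583333 177.83333333 177.640625  ] ((572.8092041015625, -224.85960388183594), (91.4896240234375, 17.06656265258789), 18.072120666503906)
 hi [337.22115385 150.32692308] 104 [ 0.55860459 -0.1738948   0.09609129] 0.11544883805789544 [0.08759817 0.03217377 0.04511721] [169.97115385 172.33653846 172.10576923] ((560.7859497070312, -174.17750549316406), (90.67151641845703, 8.481436729431152), 17.185487747192383)
 hi [320.83050847 154.28813559] 59 [ 0.54331111 -0.12440744  0.10886001] 0.12151124583850154 [0.04238026 0.01902709 0.0482065 ] [68.22033898 61.49152542 58.89830508] ((544.6080322265625, -124.4914779663086), (42.6998176574707, 10.547989845275879), 15.590832710266113)
scene0 drainer ((556.8180541992188, -169.01858520507812), (138.066650390625, 181.9514923095703), 16.978809356689453) (1030, 3)
 hi [344.44       224.64666667] 1
[... 361 characters left out ...]
54] [138.08264463 143.10330579 141.7231405 ] ((562.160888671875, -172.49020385742188), (90.0810775756836, 10.547571182250977), 17.43377113342285)
 hi [319.97916667 252.10714286] 336 [ 0.5773528  -0.22507742  0.09444618] 0.11182374420703832 [0.08863046 0.04372531 0.04179121] [160.16964286 166.83333333 165.61904762] ((573.141357421875, -223.72962951660156), (90.708984375, 18.000154495239258), 18.445358276367188)
holder ((560.3527221679688, 196.03494262695312), (152.7085418701172, 217.8864288330078), 2.2612764835357666) 0.05035863031161762
p20 ((548.567138671875, 276.13214111328125), (37.88298034667969, 150.1907196044922), 81.94171142578125) [0.57414031 0.26972545 0.09988062] 0.1191055274063097
```

View pics/crop1.png

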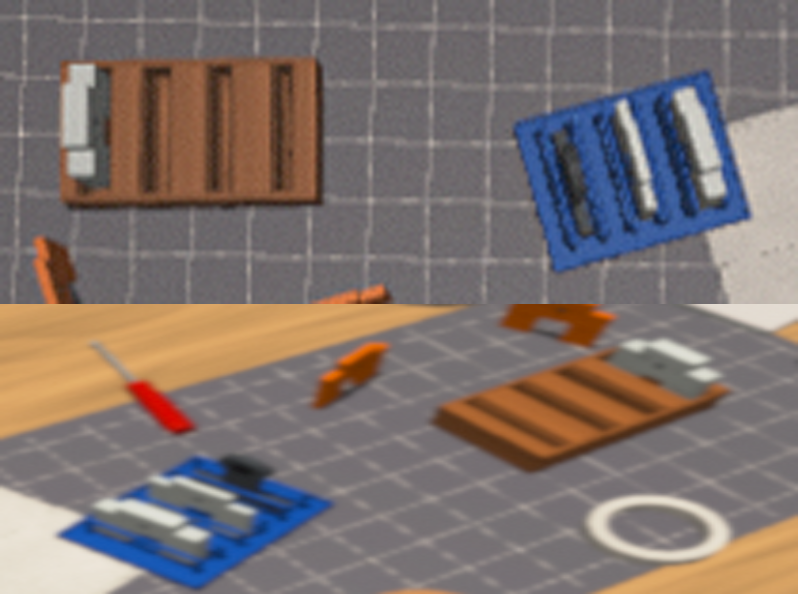

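The crop confirms the rack order from +y to -y: dark ear (0.544,-0.124), thin packer8 (0.561,-0.174), thick packer16 (0.573,-0.225). Sizes (91x17, 91x8.5) and heights (~0.11) match. The holder's wide pocket, with packer20, is at +y. Next I'll refine the holder and travel over packer16, narrowing the fingers.

```bash
cat >> h.py <<'E'
def tool(p,yaw=None):
    "tool-axes shift (mm) to TCP p and turn (deg, about tool z) to world yaw"
    s=monitor.sense(); R=Ro.from_euler('xyz',s['eef_rot'],degrees=True)
    e=R.inv().apply(np.array(p)-s['eef_pos'])*1000
    print('t',round(s['time'],2),'pos',s['eef_pos'].round(4),'rot',s['eef_rot'].round(2),'shift mm',e.round(1), 'rotvec', None if yaw is None else (R.inv()*Ro.from_euler('xyz',[180,0,yaw],degrees=True)).as_rotvec(degrees=True).round(2))
def holder(c,bx,f=1):
    P=cloud(c);im=c['im'].astype(int);x0,y0,x1,y1=bx
    M=np.zeros(im.shape[:2],bool);M[y0:y1,x0:x1]=1
    m=M&(im[...,2]-im[...,0]>25)&(P[...,2]>.044)&(P[...,2]<.060)
    q=P[m];print('top z',np.median(q[:,2]),len(q))
    return cv2.minAreaRect(q[:,:2].astype(np.float32)*1000),m,P
E
python3 - <<'E'
from h import *
r,m,P=holder(load('top0'),(180,115,265,175));print(r)
E
python3 -m creep '[[[0,0,0,0,0,-9.4],[0,0,0,0,0,-9.4],[0,0,0,0,0,-9.4],[0,0,0,0,0,-9.5],[-5,-56,0,0,0,0]]]' -0.1 40
python3 -m creep '[[[-5,-56,0,0,0,0],[-5,-56,0,0,0,0],[-5,-56,0,0,0,0],[-5,-56,0,0,0,0],[-5,-56,0,0,0,0]]]'
python3 -m creep '[[[-5,-56,0,0,0,0],[-5,-56,0,0,0,0],[-5,-56,0,0,0,0],[-5,-56,0,0,0,0],[-5,-56,0,0,0,0]]]'
python3 - <<'E'
from h import *
tool([.5725,-.2245,.2],197.4)
E
```

```text
top z 0.050797757787986474 1517
((560.3527221679688, 196.03494262695312), (152.7085418701172, 217.8864288330078), 2.2612764835357666)
time: 0.72
eef_pos: [0.2442, 0.5601, 0.2302]
eef_rot: [179.9, -0.1, -162.2]
wrist_force: [1.7, 0.6, -0.3]
grip_width: 0.452
finger_force: 0.0
time: 1.35
eef_pos: [0.3556, 0.295, 0.2309]
eef_rot: [-180.0, -0.0, -162.7]
wrist_force: [1.0, -1.6, 1.0]
grip_width: 0.455
finger_force: 0.0
time: 1.98
eef_pos: [0.4624, 0.0354, 0.2311]
eef_rot: [180.0, 0.0, -162.7]
wrist_force: [0.6, 1.1, 1.2]
grip_width: 0.45
finger_force: 0.0
t 1.98 pos [0.4624 0.0354 0.2311] rot [ 179.98    0.   -162.73] shift mm [ -28.  -280.9   31. ] rotvec [ 0.02  0.   -0.13]
```

```bash
python3 -m creep '[[[-5.6,-56,6,0,0,0],[-5.6,-56,6,0,0,0],[-5.6,-56,6,0,0,0],[-5.6,-56,6,0,0,0],[-5.6,-57,7,0,0,0]]]'
python3 - <<'E'
from h import *
tool([.5725,-.2245,.0765],197.4)
c=snap('wrist','w1'); print('cam',-c['R'].T@c['t'])
P=cloud(c);im=c['im'].astype(int)
hi=(P[...,2]>.085)&(P[...,2]<.125)&(abs(P[...,0]-.56)<.1)&(abs(P[...,1]+.174)<.12)
n,l,s,ce=cv2.connectedComponentsWithStats(hi.astype(np.uint8))
for i in range(1,n):
    if s[i,4]>100:
        q=P[l==i]; print(ce[i].round(),s[i,4],im[l==i].mean(0).round(),cv2.minAreaRect(q[:,:2].astype(np.float32)*1000),np.median(q[:,2]))
E
```

```text
time: 2.6
eef_pos: [0.5729, -0.2239, 0.1996]
eef_rot: [180.0, -0.0, -162.7]
wrist_force: [0.5, 0.7, 0.1]
grip_width: 0.448
finger_force: 0.0
t 2.6 pos [ 0.5729 -0.2239  0.1996] rot [ 1.7996e+02 -1.0000e-02 -1.6269e+02] shift mm [  0.6  -0.5 123.1] rotvec [ 0.04 -0.01 -0.09]
cam [ 0.50671291 -0.24403302  0.34315989]
[316. 195.] 2223 [141. 150. 152.] ((572.2836303710938, -221.87261962890625), (90.47406768798828, 15.994709968566895), 18.655441284179688) 0.10946274259178858
[381. 201.] 1463 [103. 110. 113.] ((560.89208984375, -171.70826721191406), (89.60795593261719, 8.626343727111816), 17.166837692260742) 0.10468967606437815
[447. 206.] 1433 [38. 38. 38.] ((545.4050903320312, -122.0134048461914), (43.84878921508789, 11.341506958007812), 16.167890548706055) 0.10845377466990705
```

View pics/w1.png

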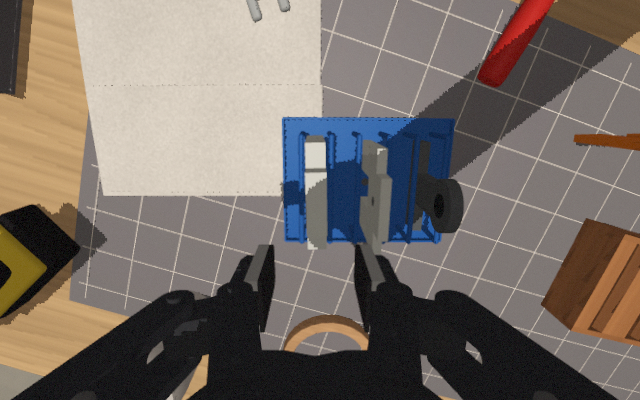

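The wrist view shows packer16 (316,195), packer8 (378,195) and the ear (447,206). packer16 lies between the fingers' x-range, on target. Going down and gripping.

```bash
python3 -m creep '[[[0,0.4,30,0,0,-0.8],[0,0.4,30,0,0,0],[0,0,30,0,0,0],[0,0,23,0,0,0],[0,0,10,0,0,0]]]'
python3 -m creep '[[[0,0,0,0,0,0],[0,0,0,0,0,0],[0,0,0,0,0,0],[0,0,0,0,0,0],[0,0,0,0,0,0]]]' -1 50
```

```text
time: 3.28
eef_pos: [0.5706, -0.2212, 0.0752]
eef_rot: [179.9, -0.2, -161.9]
wrist_force: [-0.6, -1.2, 0.1]
grip_width: 0.454
finger_force: 0.0
time: 3.9
eef_pos: [0.5721, -0.222, 0.0774]
eef_rot: [180.0, -0.0, -161.9]
wrist_force: [-0.7, -0.0, -3.2]
grip_width: 0.181
finger_force: 51.0
```

```bash
python3 -m creep '[[[0,0,10,0,0,0],[0,0,-0,0,0,0],[0,0,0,0,0,0],[0,0,0,0,0,0],[0,0,0,0,0,0]]]' 2>/dev/null | head -0
sed -i 's/q=P\[m\];print/n,l,s,_=cv2.connectedComponentsWithStats(m.astype(np.uint8));m=l==1+np.argmax(s[1:,4]);q=P[m];print/' h.py
python3 - <<'E'
from h import *
r,m,P=holder(load('top0'),(180,115,265,170));print(r)
q=P[m]; print(np.percentile(q,[0,1,50,99,100],axis=0))
tool([.56,.22,.2],180)
E
```

```text
top z 0.050795706323017734 1515
((577.013916015625, 193.91802978515625), (119.57907104492188, 212.3411102294922), 2.2612764835357666)
[[0.51454552 0.08631831 0.04400329]
 [0.51609835 0.08934037 0.04433568]
 [0.57571553 0.18172001 0.05079571]
 [0.63630371 0.29913766 0.05843366]
 [0.63966737 0.30175901 0.05956329]]
t 4.53 pos [ 0.573  -0.2237  0.077 ] rot [ 1.7976e+02  1.6000e-01 -1.6204e+02] shift mm [-124.8  426.6 -120.9] rotvec [ 0.26  0.12 17.96]
```

That first command carried a stray 10 mm downward row with its output hidden, which I didn't intend. I'm checking the load before going on.

Run:
```python
from h import *
s=monitor.sense();print({k:np.round(s[k],3) for k in('time','eef_pos','eef_rot','wrist_force','torque','grip_width','finger_force')})
```

```text
{'time': np.float64(4.525), 'eef_pos': array([ 0.573, -0.224,  0.077]), 'eef_rot': array([ 1.79760e+02,  1.61000e-01, -1.62041e+02]), 'wrist_force': array([-16.123,   6.212,  44.076]), 'torque': array([2.004, 3.708, 0.165]), 'grip_width': np.float64(0.178), 'finger_force': np.float64(58.09)}
```

44 N straight down through the packer onto the rack floor: within limits, nothing slipped. Lifting and travelling over the 16 mm pocket. The holder is at (0.577, 0.194), yaw 2.26°, so slot16 is at (0.576, 0.220).

```bash
python3 -m creep '[[[0,0,-18,0,0,0],[0,0,-30,0,0,0],[0,0,-30,0,0,0],[0,0,-32,0,0,0],[0,0,-32,0,0,0]]]' 
python3 -m creep '[[[0,0,0,0,0,7.9],[0,0,0,0,0,7.9],[-2.5,55,0,0,0,0],[-2.5,55,0,0,0,0],[-2.5,55,0,0,0,0]]]' 
python3 -m creep '[[[-2.5,55,0,0,0,0],[-2.5,55,0,0,0,0],[-2.5,55,0,0,0,0],[-2.5,55,0,0,0,0],[-2.5,55,0,0,0,0]]]'
python3 - <<'E'
from h import *
tool([.576,.220,.0763+.003],182.26)
c=snap('wrist','w2')
r,m,P=holder(c,(0,0,640,400));print(r)
E
```

```text
time: 5.15
eef_pos: [0.5718, -0.2219, 0.2096]
eef_rot: [180.0, -0.0, -161.9]
wrist_force: [-0.4, 1.3, -4.4]
grip_width: 0.179
finger_force: 51.0
time: 5.78
eef_pos: [0.5728, -0.0554, 0.2087]
eef_rot: [-180.0, -0.0, -177.8]
wrist_force: [0.5, -0.2, -3.9]
grip_width: 0.179
finger_force: 51.2
time: 6.4
eef_pos: [0.5744, 0.2199, 0.2087]
eef_rot: [-180.0, -0.0, -177.7]
wrist_force: [0.9, -0.8, -2.7]
grip_width: 0.179
finger_force: 51.2
t 6.4 pos [0.5744 0.2199 0.2087] rot [-179.97   -0.   -177.75] shift mm [-1.600e+00  1.000e-01  1.294e+02] rotvec [-0.03 -0.   -0.01]
top z 0.05292370890844505 15441
((579.607666015625, 196.8682403564453), (118.25037384033203, 212.80886840820312), 1.9708925485610962)
```

View pics/w2.png

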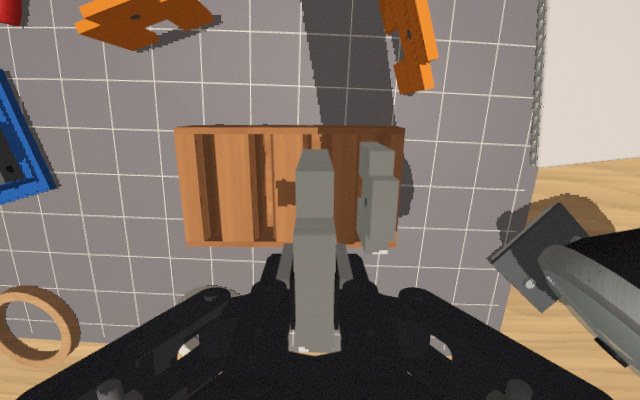

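The wrist view shows packer16 held over the 16 mm pocket, with packer20 at (377,195) and the orange look-alikes at (145,20) and (410,45) clear of the holder. I'll measure the held packer in the same view to cancel the camera bias.

Run:
```python
from h import *
c=load('w2');P=cloud(c);im=c['im'].astype(int)
T=np.array([.5744,.2199,.2087]);R=Ro.from_euler('xyz',[180,0,-177.75],degrees=True)
q=(P.reshape(-1,3)-T); q=R.inv().apply(np.nan_to_num(q,nan=9)).reshape(P.shape)*1000
sat=im.max(2)-im.min(2)
m=(abs(q[...,1])<14)&(q[...,2]<75)&(q[...,2]>-40)&(abs(q[...,0])<60)&(sat<25)&(im.mean(2)>75)
n,l,s,ce=cv2.connectedComponentsWithStats(m.astype(np.uint8))
i=1+np.argmax(s[1:,4]);print(ce[i],s[i])
p=q[l==i];print('tool frame pct',np.percentile(p,[1,50,99],axis=0).round(1))
for a in range(-45,50,10):
    k=p[(p[:,0]>a)&(p[:,0]<a+10)]
    if len(k)>20: print(a+5,len(k),np.percentile(k[:,1],[2,98]).round(1),np.percentile(k[:,2],[2,50,98]).round(1))
# p20 & pocket in same frame
h,mm,_=holder(c,(0,0,640,400))
hp=q[mm];r=cv2.minAreaRect(hp[:,:2].astype(np.float32));print('holder in tool',r)
b=q[(abs(q[...,1]-52)<16)&(abs(q[...,0])<60)&(P[...,2]>.085)&(sat<25)&(im.mean(2)>75)]
print('p20 tool',cv2.minAreaRect(b[:,:2].astype(np.float32)))
```

```text
[313.9675682  253.61702377] [ 276  150   74  202 8541]
tool frame pct [[-43.  -12.3 -37.7]
 [ 13.7   0.8 -32.1]
 [ 45.2  13.   46.9]]
-40 159 [-6.7  8.6] [-13.7 -12.7 -11.6]
-20 750 [-6.7  8.5] [-33.9 -32.7 -31.7]
-10 822 [-6.7  8.3] [-35.  -32.8 -31.7]
0 883 [-6.7  8.2] [-33.9 -32.7 -31.6]
10 1794 [-12.8  13.6] [-38.3 -32.5  -8.1]
20 1225 [-6.7  8.4] [-33.9 -32.6 -14.5]
30 1312 [-6.5  8.4] [-33.  -13.3 -11.7]
40 999 [-6.7  8.6] [-14.1 -12.7  35. ]
50 595 [-6.4  8.6] [-12.1  12.5  61.8]
top z 0.05292370890844505 15441
holder in tool ((-4.2994232177734375, -23.218475341796875), (118.25032043457031, 212.80885314941406), 0.2790970206260681)
p20 tool ((-6.859233856201172, 50.549251556396484), (28.86583709716797, 90.0751953125), 89.89408874511719)
```

```bash
python3 -m creep '[[[-2,1,10,0,0,0],[-2,1,25,0,0,0],[0,0,25,0,0,0],[0,0,18,0,0,0],[0,0,8,0,0,0]]]' 
python3 -m creep '[[[0,0,6,0,0,0],[0,0,6,0,0,0],[0,0,6,0,0,0],[0,0,6,0,0,0],[0,0,4,0,0,0]]]'
```

```text
time: 7.08
eef_pos: [0.5779, 0.2189, 0.1215]
eef_rot: [-179.9, -0.1, -177.8]
wrist_force: [0.1, -0.5, -4.0]
grip_width: 0.181
finger_force: 51.1
time: 7.7
eef_pos: [0.5786, 0.2207, 0.095]
eef_rot: [180.0, -0.0, -177.7]
wrist_force: [0.3, 0.1, -3.1]
grip_width: 0.181
finger_force: 51.2
```

```bash
python3 -m creep '[[[0,0,4,0,0,0],[0,0,4,0,0,0],[0,0,3,0,0,0],[0,0,3,0,0,0],[0,0,2,0,0,0]]]'
```

```text
time: 8.32
eef_pos: [0.5792, 0.2217, 0.0802]
eef_rot: [179.9, 0.0, -177.7]
wrist_force: [-2.6, 0.9, 6.1]
grip_width: 0.179
finger_force: 52.6
```

It touches at the predicted height of 0.080, so it is home. Releasing with a limited opening, then rising.

```bash
python3 -m creep '[[[0,0,0,0,0,0],[0,0,0,0,0,0],[0,0,0,0,0,0],[0,0,0,0,0,0],[0,0,0,0,0,0]]]' -0.2 50
python3 -m creep '[[[0,0,-10,0,0,0],[0,0,-20,0,0,0],[0,0,-30,0,0,0],[0,0,-30,0,0,0],[0,0,-30,0,0,0]]]'
python3 - <<'E'
from h import *
c=snap('wrist','w3');P=cloud(c);im=c['im'].astype(int);sat=im.max(2)-im.min(2)
hi=(P[...,2]>.08)&(P[...,2]<.13)&(abs(P[...,0]-.577)<.08)&(abs(P[...,1]-.2)<.12)&(sat<25)&(im.mean(2)>75)
n,l,s,ce=cv2.connectedComponentsWithStats(hi.astype(np.uint8))
for i in range(1,n):
    if s[i,4]>150:
        q=P[l==i];print(ce[i].round(),s[i,4],cv2.minAreaRect(q[:,:2].astype(np.float32)*1000),q[:,2].max(),np.percentile(q[:,2],90))
r,m,_=holder(c,(0,0,640,400));print(r)
tool([.5608,-.173,.2],197.4)
E
```

```text
time: 8.95
eef_pos: [0.5787, 0.2203, 0.0792]
eef_rot: [-180.0, -0.0, -177.7]
wrist_force: [-0.0, -1.1, -0.0]
grip_width: 0.396
finger_force: 0.0
time: 9.57
eef_pos: [0.5793, 0.2204, 0.2022]
eef_rot: [179.9, 0.1, -177.8]
wrist_force: [0.3, 0.9, -0.4]
grip_width: 0.405
finger_force: 0.0
[315. 195.] 2205 ((579.2019653320312, 222.14593505859375), (90.45333862304688, 15.720541000366211), 1.9662643671035767) 0.11527043692878719 0.11373280118692213
[381. 197.] 3208 ((578.924072265625, 275.177001953125), (89.76852416992188, 20.427248001098633), 2.6607041358947754) 0.11551939640782305 0.1135850394520567
top z 0.05290544653466705 17885
((579.9017333984375, 196.8121337890625), (119.20035552978516, 212.6044158935547), 1.9331914186477661)
t 9.62 pos [0.5823 0.2214 0.207 ] rot [ 179.73    0.54 -177.78] shift mm [  36.8 -393.3    4.9] rotvec [  0.19   0.57 -15.18]
```

View pics/w3.png

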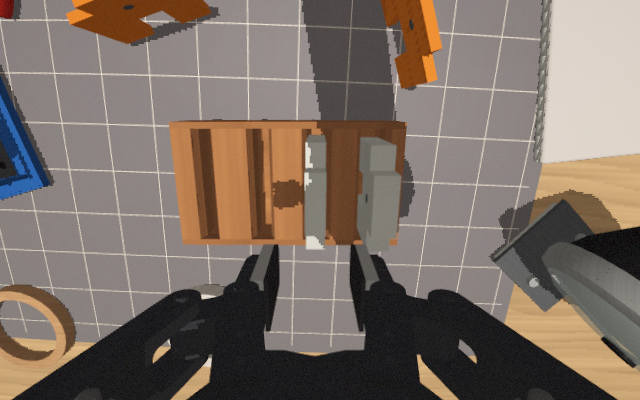

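packer16 stands home at (315,195): same top height as packer20, 0.7 mm off the pocket line, yaw aligned. Going back for packer8.

```bash
python3 -m creep '[[[0,0,0,0,0,-7.5],[0,0,0,0,0,-7.5],[16.7,-46,0,0,0,0],[16.7,-46,0,0,0,0],[16.7,-46,0,0,0,0]]]'
python3 -m creep '[[[16.7,-46,0,0,0,0],[16.7,-46,0,0,0,0],[16.7,-46,0,0,0,0],[16.7,-47,0,0,0,0],[16.7,-47,0,0,0,0]]]'
python3 - <<'E'
from h import *
c=snap('wrist','w4');P=cloud(c);im=c['im'].astype(int)
hi=(P[...,2]>.085)&(P[...,2]<.125)&(abs(P[...,0]-.56)<.1)&(abs(P[...,1]+.174)<.12)
n,l,s,ce=cv2.connectedComponentsWithStats(hi.astype(np.uint8))
for i in range(1,n):
    if s[i,4]>100:
        q=P[l==i]; print(ce[i].round(),s[i,4],im[l==i].mean(0).round(),cv2.minAreaRect(q[:,:2].astype(np.float32)*1000),np.percentile(q[:,2],95))
tool([.5608,-.1725,.0765],197.2)
E
```

```text
time: 10.25
eef_pos: [0.5723, 0.0723, 0.2008]
eef_rot: [-180.0, 0.1, -162.7]
wrist_force: [-0.2, -0.4, 0.4]
grip_width: 0.4
finger_force: 0.0
time: 10.88
eef_pos: [0.5613, -0.1743, 0.2009]
eef_rot: [-180.0, 0.1, -162.7]
wrist_force: [1.1, -0.4, 0.3]
grip_width: 0.4
finger_force: 0.0
[318. 196.] 1133 [144. 150. 152.] ((561.2465209960938, -170.77108764648438), (90.57473754882812, 7.894809722900391), 17.218364715576172) 0.1109420038983761
[384. 201.] 1053 [43. 43. 43.] ((545.8485717773438, -121.96613311767578), (44.08586502075195, 10.670894622802734), 16.447338104248047) 0.11815224292380365
t 10.93 pos [ 0.5592 -0.1846  0.2016] rot [-1.7953e+02  5.0000e-02 -1.6337e+02] shift mm [ -4.9  12.2 125.1] rotvec [-0.47  0.05 -0.57]
```

```bash
python3 -m creep '[[[0,1,10,0,0,0],[0,0.5,30,0,0,0],[0,0,35,0,0,0],[0,0,30,0,0,0],[0,0,18,0,0,0]]]'
python3 -m creep '[[[0,0,0,0,0,0],[0,0,0,0,0,0],[0,0,0,0,0,0],[0,0,0,0,0,0],[0,0,0,0,0,0]]]' -1 50
```

```text
time: 11.55
eef_pos: [0.56, -0.1685, 0.0746]
eef_rot: [179.9, -0.1, -162.6]
wrist_force: [0.2, -0.3, -0.3]
grip_width: 0.4
finger_force: 0.0
time: 12.18
eef_pos: [0.5606, -0.1711, 0.0766]
eef_rot: [-180.0, 0.0, -162.7]
wrist_force: [0.4, 0.2, -1.1]
grip_width: 0.083
finger_force: 50.4
```

```bash
python3 -m creep '[[[0,0,-15,0,0,0],[0,0,-25,0,0,0],[0,0,-30,0,0,0],[0,0,-35,0,0,0],[0,0,-28,0,0,0]]]' 
python3 -m creep '[[[0,0,0,0,0,7.6],[0,0,0,0,0,7.7],[-3.9,36,0,0,0,0],[-3.9,36,0,0,0,0],[-3.9,36,0,0,0,0]]]' 
python3 -m creep '[[[-3.9,36,0,0,0,0],[-3.9,36,0,0,0,0],[-3.9,36,0,0,0,0],[-3.9,36,0,0,0,0],[-3.9,36,0,0,0,0]]]' 
python3 -m creep '[[[0,0,0,0,0,0],[0,0,0,0,0,0],[0,0,0,0,0,0],[0,0,0,0,0,0],[0,0,0,0,0,0]]]'
python3 - <<'E'
from h import *
s=monitor.sense();T=s['eef_pos'];R=Ro.from_euler('xyz',s['eef_rot'],degrees=True)
c=snap('wrist','w5');P=cloud(c);im=c['im'].astype(int);sat=im.max(2)-im.min(2)
q=R.inv().apply(np.nan_to_num(P.reshape(-1,3)-T,nan=9)).reshape(P.shape)*1000
m=(abs(q[...,1])<14)&(q[...,2]<75)&(q[...,2]>-40)&(abs(q[...,0])<60)&(sat<25)&(im.mean(2)>75)
p=q[m]
for a in (-45,-25,-5,15,25,35,45):
    k=p[(p[:,0]>a)&(p[:,0]<a+10)]
    if len(k)>20: print(a+5,len(k),np.percentile(k[:,1],[3,97]).round(1),np.percentile(k[:,2],[3,50,97]).round(1))
h,mm,_=holder(c,(0,0,640,400));print('holder tool',cv2.minAreaRect(q[mm][:,:2].astype(np.float32)),h)
tool([.582,.118,.0799],182)
E
```

```text
time: 12.8
eef_pos: [0.5609, -0.1716, 0.212]
eef_rot: [-179.9, 0.1, -162.8]
wrist_force: [0.4, -0.5, -1.4]
grip_width: 0.084
finger_force: 50.4
time: 13.42
eef_pos: [0.5686, -0.0621, 0.2104]
eef_rot: [180.0, 0.1, -178.1]
wrist_force: [-0.6, 0.9, -2.5]
grip_width: 0.089
finger_force: 50.4
time: 14.05
eef_pos: [0.5821, 0.1186, 0.2105]
eef_rot: [180.0, 0.1, -178.1]
wrist_force: [0.0, -0.2, -1.8]
grip_width: 0.088
finger_force: 50.4
time: 14.68
eef_pos: [0.5818, 0.117, 0.2093]
eef_rot: [-180.0, -0.0, -178.1]
wrist_force: [-0.6, 0.4, -1.5]
grip_width: 0.086
finger_force: 50.3
-40 77 [-2.7  4.6] [-14.4 -13.6 -12.6]
-20 382 [-2.9  4.8] [-34.4 -33.5 -32.5]
0 438 [-2.7  4.2] [-35.1 -33.4 -32.5]
20 584 [-3.   4.5] [-34.5 -33.3 -20.3]
30 709 [-2.7  4.5] [-33.3 -14.  -12.4]
40 460 [-3.   4.4] [-14.6 -13.4  -8. ]
50 339 [-2.9  4.4] [-13.7  11.5  57.2]
top z 0.05291082966867204 13090
holder tool ((-0.43740081787109375, 80.56959533691406), (212.2965545654297, 118.30058288574219), 89.7626724243164) ((579.5992431640625, 197.5382080078125), (118.30049896240234, 212.29647827148438), 2.1217031478881836)
t 14.72 pos [0.5819 0.1172 0.2093] rot [-180.    -0.  -178.1] shift mm [ -0.2   0.8 129.4] rotvec [-0.  -0.  -0.1]
```

View pics/w5.png

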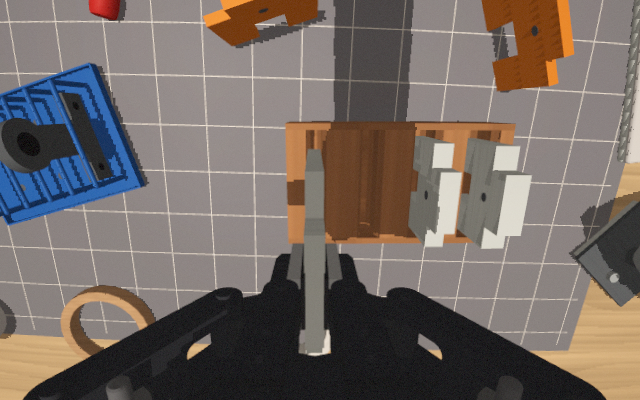

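The wrist view shows packer8 gripped at (315,250) above the narrow pocket. packer16 (436,190) and packer20 (495,190) are standing, and the ear is still in the rack at (28,145). Correction: +1.8 mm in tool y. Lowering.

```bash
python3 -m creep '[[[0,1,10,0,0,0],[0,0.8,25,0,0,0],[0,0,25,0,0,0],[0,0,18,0,0,0],[0,0,8,0,0,0]]]' 
python3 -m creep '[[[0,0,5,0,0,0],[0,0,5,0,0,0],[0,0,5,0,0,0],[0,0,5,0,0,0],[0,0,5,0,0,0]]]'
python3 -m creep '[[[0,0,4,0,0,0],[0,0,3,0,0,0],[0,0,3,0,0,0],[0,0,2,0,0,0],[0,0,0,0,0,0]]]'
```

```text
time: 15.35
eef_pos: [0.5808, 0.1195, 0.1216]
eef_rot: [-180.0, -0.1, -178.0]
wrist_force: [-0.2, 0.2, -1.6]
grip_width: 0.081
finger_force: 50.3
time: 15.98
eef_pos: [0.5818, 0.1197, 0.0981]
eef_rot: [180.0, 0.0, -178.0]
wrist_force: [-0.4, -0.2, -1.4]
grip_width: 0.088
finger_force: 50.3
time: 16.6
eef_pos: [0.5816, 0.1196, 0.0861]
eef_rot: [-180.0, -0.0, -178.0]
wrist_force: [-0.6, 0.8, -1.0]
grip_width: 0.087
finger_force: 50.3
```

```bash
python3 -m creep '[[[0,0,2,0,0,0],[0,0,2,0,0,0],[0,0,2,0,0,0],[0,0,1,0,0,0],[0,0,1,0,0,0]]]'
```

```text
time: 17.23
eef_pos: [0.5822, 0.119, 0.0794]
eef_rot: [-180.0, 0.0, -178.1]
wrist_force: [-3.1, -1.3, 9.6]
grip_width: 0.086
finger_force: 51.9
```

Contact at 0.0794, as predicted, so it is home. Releasing, rising and checking.

```bash
python3 -m creep '[[[0,0,0,0,0,0],[0,0,0,0,0,0],[0,0,0,0,0,0],[0,0,0,0,0,0],[0,0,0,0,0,0]]]' -0.2
python3 -m creep '[[[0,0,-8,0,0,0],[0,0,-20,0,0,0],[0,0,-35,0,0,0],[0,0,-40,0,0,0],[0,0,-20,0,0,0]]]'
python3 -m creep '[[[0,0,0,0,0,0],[0,0,0,0,0,0],[0,0,0,0,0,0],[0,0,0,0,0,0],[0,0,0,0,0,0]]]' | head -1
python3 - <<'E'
from h import *
c=snap('wrist','w6');P=cloud(c);im=c['im'].astype(int);sat=im.max(2)-im.min(2)
hi=(P[...,2]>.08)&(P[...,2]<.13)&(abs(P[...,0]-.577)<.08)&(abs(P[...,1]-.2)<.12)&(sat<25)&(im.mean(2)>75)
n,l,s,ce=cv2.connectedComponentsWithStats(hi.astype(np.uint8))
for i in range(1,n):
    if s[i,4]>150:
        q=P[l==i];print(ce[i].round(),s[i,4],cv2.minAreaRect(q[:,:2].astype(np.float32)*1000),np.percentile(q[:,2],[90,95]))
r,m,_=holder(c,(0,0,640,400));print(r)
E
```

```text
time: 17.85
eef_pos: [0.5817, 0.1197, 0.0782]
eef_rot: [-180.0, -0.0, -178.0]
wrist_force: [-0.0, -0.4, -0.1]
grip_width: 0.402
finger_force: 0.0
time: 18.48
eef_pos: [0.5837, 0.1196, 0.2053]
eef_rot: [179.9, 0.3, -178.1]
wrist_force: [-0.5, 0.3, 0.2]
grip_width: 0.403
finger_force: 0.0
time: 19.1
[313. 196.] 1069 ((581.6900634765625, 119.50225830078125), (89.4834213256836, 7.644224643707275), 2.1111316680908203) [0.11371601 0.11402453]
[440. 198.] 3296 ((578.7899780273438, 221.76626586914062), (90.25505828857422, 17.12847328186035), 2.065007209777832) [0.11330732 0.11364   ]
[505. 201.] 4456 ((579.1068725585938, 274.7968444824219), (91.23324584960938, 22.08100700378418), 2.4228389263153076) [0.11329451 0.11360972]
top z 0.052868949116765346 14693
((579.3180541992188, 197.7372283935547), (118.08654022216797, 212.73776245117188), 2.1010303497314453)
```

View pics/w6.png

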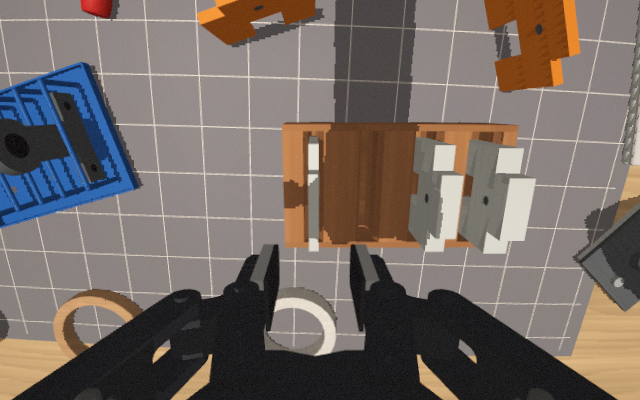

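All three packers stand at the same top height (packer8 at (313,196), packer16 at (440,198), packer20 at (505,201)), in line with the holder. The ear is in the rack and the gripper is clear.

```bash
python3 -c "
from bench import ticket
print(ticket.finish_job())"
```

```text
the job is handed in; nothing more can be done
None
```

Job handed in at about 19 s: packer8 and packer16 stand released and fully home in their own pockets, with packer20 and the lamp ear left in place; one mistyped row pressed the gripped packer16 onto the rack floor at about 44 N, without slip.

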